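Hook a memory stick out of the gap in a wardrobe divider

ROBOT

A 6-joint arm with a two-finger parallel gripper is mounted at the origin on the work surface. World frame = base frame: x ahead of the robot, y to its left, z up, the work surface at z = 0. Lengths are in m, angles in rad, forces in N, time in s.
With the tool pointing down it reaches from about 0.25 to 0.775 m from the base axis. Payload 4 kg.
Tool frame: the origin (TCP) lies between the finger pads; the fingertips stand 14 mm ahead of it and the grasp point (between the pads) lies 5 mm behind it (tip_reach is the distance from the TCP to the fingertips, in m); z points along the fingers, y is the line along which they close (so a half turn about z gives the same grasp; the last joint's range is limited). The gripper opens to 94 mm and grips with 3 to 60 N. Pads are 16 mm wide; open, the fingers measure 119 mm over their backs; the gripper's body (75 mm by 177 mm) begins 78 mm behind the grasp point.
Start: joints at [1.133, 0.087, 1.371, -0, 1.684, -0.103], TCP at [0.181, 0.519, 0.199] pointing down, gripper open.
Joint ranges: [-3.1, 3.1], [-0.76, 2.03], [0.27, 2.55], [-1.08, 4.22], [0.17, 2.65], [-2.57, 2.57]. Speed limits (rad/s): [2.79, 2.79, 3.14, 3.14, 3.14, 3.14].

INTERFACE

Orientations are given as [roll, pitch, yaw] about the fixed x, y, z axes, in that order (R = Rz(yaw) Ry(pitch) Rx(roll)).
In Python, from bench import * gives the robot as it stands. The module is installed in compiled form; this text tells all that it offers.
- The arm moves only by the tool servo_tool, never from a script. Its argument "targets" is a list of rows, each a list of 4 numbers: the shift along the tool's x, y, z in cm, then the turn about the tool's z in degrees. A call has 1 to 8 rows; each row is the pose to reach, as a shift and turn from the pose commanded when the call began, along the tool's axes at that moment; what a row does not reach only later rows make up. A row lasts 1/8 s, in which the tool goes at most 62.5 mm and 10.7 degrees, less where a joint would pass 70% of its speed; a pose out of reach is approached as far as the arm can. A call with a gripper value outside its range is refused whole. "claw" is the closure in counts, from 0 (fully open) to 255 (shut), set as the call begins (left out, the last holds). The fingers move at their own pace and stop on an object; the grip force is fixed at half the most. Time passes only in rows, so rows that repeat a pose let the fingers close. It gives the time, the measured TCP pose, the force, the opening and the grip force at its end, in the units of the state.
- get_obs(): the state, without advancing time (a new reading comes with each control period).
- snapshot(name): name is "scene" or "top" or "wrist"; returns the picture (400x640x3 uint8, blue, green, red); there is no depth.
- camera_model(name): a dict with "camera_matrix" (3x3 intrinsics, pixels), "k1" (the pictures are not rectified: a ray, as slopes to the right and down, at radius r is drawn at 1 + k1 r^2 times it, then the intrinsics apply), "camera_from_world" (4x4, takes a point from world to camera coordinates). Camera axes: x right, y up, looking along -z (the intrinsics and any distortion apply to the point x, -y, -z); pixel columns grow to the right and rows downward; lengths in m; the calibration is good to about 2 mm. A picture is of the moment at which its call begins: read the wrist's pose just before it. camera_model takes no time and is no camera call; for the wrist camera it gives the pose at the moment of the call.
- close_job(): hands the job in; it is judged then, once.
The state is a dict: "time": time; "joint_positions": joint angles; "qvel": joint speeds; "joint_torque": joint torques, N m; "tool_pos": TCP position; "ee_rot": TCP orientation; "wrist_force": force on the tool from outside, world axes, zero at the start; "wrist_torque": the same for the moment, N m; "width": finger opening in m; "finger_force": force on a finger pad.
Only numpy, scipy, OpenCV 4.12 (cv2) and the standard library are available. Lean on these libraries where they do the work, as an engineer would, in place of code of your own. Each camera call takes 0.05 s, during which the arm holds its last target. There are 200 camera calls.

TASK

A memory stick has slipped into the narrow gap of the particleboard divider on the wardrobe shelf, its far end under the cross-piece. Take the hooked pick from its stand, reach its hook under the cross-piece, let the tip down behind the stick until you feel it bear lightly on the floor of the gap, and, keeping that light touch and never pressing hard on anything, drag the stick out of the gap's open end until it lies flat on the baseboard, about a centimetre clear in front of the gap. Then put the pick back upright in its stand, let go, and leave the toiletries as they are.

Things in the scene. Friction and masses are not known exactly. Their poses are not given: they have to be found in the camera images.
- pick: Hooked pick, 90 g. Origin: on the shank axis, under the guard; z up. Steel guard 36x36 mm, z 0 to 4; square wooden handle 22x22, z 4 to 64, to grip firmly from above. Below: 6 mm steel rod down to z -69 (axis), 38 mm along +x (the toe), then down to a round tip, lowest point z -80. Toe underside 8 mm, top 14 mm above that point.
- pick_tip (a point): Lowest point of the pick's turned-down round tip (3 mm radius), at (38, 0, -80) mm in the pick's frame; its axes are the pick's.
- stand: Fixed wooden stand 78x40 mm, 90 high. Origin on the shelf, z up. Open-topped upright well, x -26 to +32, y -8 to +8 mm, full depth. The pick stands in it, guard resting on the top, toe to the stand's +x: pick origin at (-16,0,90) mm, play 7 mm fore and aft, 5 mm each side. It goes in and out straight up and down.
- divider: Pale fixed divider 120x48 mm, 56 high. Origin: centre of underside, on the baseboard, z up. Two boards 16 mm thick leave a 16 mm gap along x (y -8 to +8), open at the front end (x -60, robot side), open above for x -60 to +10; a cross-piece roofs x +10 to +60 (underside 40 mm up); closed behind x +50. Lower the hook in the open part, toe to +x above the stick, then slide it under. Its floor: see baseboard.
- stick: Slim memory stick, aluminium with black cap, 45 (x) x 12 x 5 mm, 25 g. Origin: centre of underside, x along its length. Starts lying in the gap, its far end 10 to 20 mm under the cross-piece and at least 20 mm short of the gap's closed back. The round tip of the pick rides over it if more than about 1 mm off the floor of the gap.
- baseboard: Fixed rigid board under divider, 6 mm thick, 100 wide, x -150 to +60 in the divider's frame; origin on the shelf under the divider's. In the gap it bears a stiff thin strip (part of the divider), level with it at the mouth but sprung up towards the back: 1.4 to 7.2 mm up at x +35, not measured. Feel for it with the tip; press 0.5 to 10 N, best about 3. It drops evenly to 0 at the mouth.
- pump_bottle: Frosted pump dispenser bottle, 64 mm across, 178 mm high; bystander. Origin: centre of its underside.
- travel_case: Black silicone travel case, 70 x 120 x 40 mm; bystander. Origin: centre of its underside.
- canister: Aluminium deodorant canister, 44 mm across, 146 mm high; bystander. Origin: centre of its underside.
- trinket_bowl: Round white ceramic trinket bowl, 100 mm across, 38 mm high; bystander. Origin: centre of its underside.
Not all that is in view belongs to the job. Leave any green or red look-alike of the pick alone.

How it is judged:
By the outcome, as a careful person would: the job done as asked, in the order asked, and still so for the second after the job is handed in, with the robot touching nothing.
It also fails if it takes over 64 s, if anything falls off the work surface, if the arm or the gripper's body presses on something with over 40 N, if the wrist force passes 120 N, or if a joint passes its speed limit or range.

## Working session

There is one attempt and no reset: what is moved stays moved. The work goes in short steps, Python scripts to look and compute and a tool call to move; the robot and the scene stay as the last step left them, time stands still between calls to the robot, and variables do not carry over. Pictures are saved under pics/ and viewed, at most 10 in all, crops included, and the job is handed in when it is done.

Besides the shell and the picture viewer there is one more tool, called after "Emit:" by a JSON object that holds its "name" and its "arguments". servo_tool: Moves the arm, as the interface text tells. Its arguments: {"type":"object","properties":{"targets":{"type":"array"},"claw":{"type":"number"}},"required":["targets"]}

```bash
mkdir -p pics
cat > h.py <<'E'
from bench import *
import numpy as np, cv2
from scipy.spatial.transform import Rotation as R
def ray(cm,px):
    K=np.array(cm["camera_matrix"]);k=cm["k1"];T=np.array(cm["camera_from_world"])
    d=np.linalg.solve(K,[px[0],px[1],1])[:2];s=d.copy()
    for _ in range(20): s=d/(1+k*(s@s))
    v=np.array([s[0],-s[1],-1.]);Rm=T[:3,:3];return -Rm.T@T[:3,3],Rm.T@v
def onz(cm,px,z):
    o,v=ray(cm,px);return o+v*(z-o[2])/v[2]
def proj(cm,p):
    T=np.array(cm["camera_from_world"]);c=T[:3,:3]@np.array(p)+T[:3,3]
    s=np.array([c[0],-c[1]])/-c[2];s=s*(1+cm["k1"]*(s@s));K=np.array(cm["camera_matrix"])
    return (K@[s[0],s[1],1])[:2]
E
python3 - <<'E'
from h import *
o=get_obs();print({k:np.round(v,4).tolist() for k,v in o.items()})
a=[snapshot(n) for n in("scene","top","wrist")]
for n,i in zip(("scene","top","wrist"),a):cv2.imwrite(f"pics/{n}0.png",i)
for n in("scene","top"):print(camera_model(n))
E
```

```text
{'time': 0.0, 'joint_positions': [1.1329, 0.0879, 1.3722, -0.0, 1.6836, -0.1031], 'qvel': [-0.0023, 0.0004, 0.001, -0.0018, 0.0005, 0.0004], 'joint_torque': [0.0006, -34.0204, -30.2421, 0.0717, 0.0335, -0.0002], 'tool_pos': [0.1805, 0.5189, 0.198], 'ee_rot': [-3.1394, -0.0002, 2.8068], 'wrist_force': [0.4265, 0.2637, -0.3119], 'wrist_torque': [0.0381, 0.0515, -0.0086], 'finger_force': 0.0, 'width': 0.0935}
{'camera_matrix': array([[500.27419474,   0.        , 316.63749786],
       [  0.        , 500.27419474, 198.36839365],
       [  0.        ,   0.        ,   1.        ]]), 'k1': -0.025499862190074985, 'camera_from_world': array([[-0.75896776,  0.65111495,  0.00415404,  0.43332463],
       [-0.55207847, -0.64688283,  0.52607221,  0.25466889],
       [ 0.34522066,  0.39697849,  0.85042976, -1.54800167],
       [ 0.        ,  0.        ,  0.        ,  1.        ]])}
{'camera_matrix': array([[383.95290899,   0.        , 315.19503191],
       [  0.        , 383.95290899, 203.13770486],
       [  0.        ,   0.        ,   1.        ]]), 'k1': 0.013465580627029666, 'camera_from_world': array([[-2.42353135e-02, -9.99705677e-01, -1.09967980e-03,
         3.09694464e-02],
       [ 9.97078611e-01, -2.42513003e-02,  7.24300956e-02,
        -5.81953878e-01],
       [-7.24354464e-02,  6.58898867e-04,  9.97372885e-01,
        -9.42555497e-01],
       [ 0.00000000e+00,  0.00000000e+00,  0.00000000e+00,
         1.00000000e+00]])}
```

View pics/top0.png

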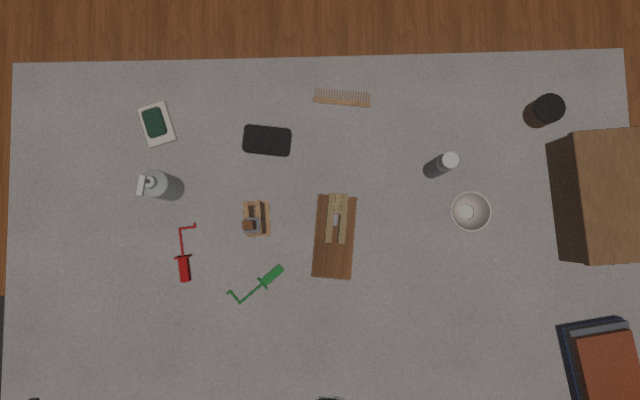

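View pics/scene0.png

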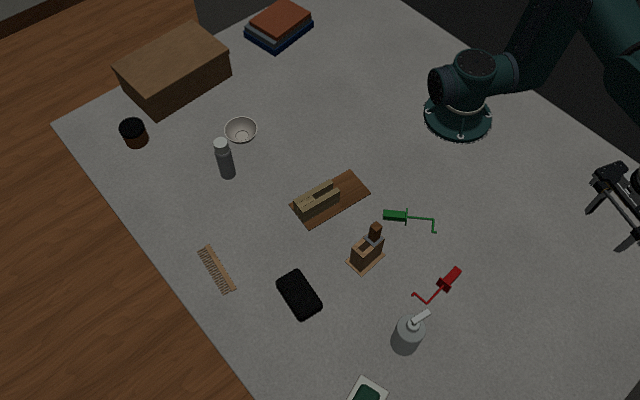

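The top view shows the pick in its stand at about (254,220) and the divider at (337,218) on the baseboard at (335,237). Things that could be taken for the pick are the red look-alike at (184,255), the green look-alike at (257,284) and the wooden-handled one standing in the stand. By the description I choose the one in the stand, and check it in one crop.

Run:
```python
import cv2,numpy as np
t=cv2.imread("pics/top0.png");s=cv2.imread("pics/scene0.png")
f=lambda i,x,y,w,h,k:cv2.resize(i[y:y+h,x:x+w],None,fx=k,fy=k,interpolation=cv2.INTER_CUBIC)
a=f(t,232,190,50,50,6);b=f(t,307,185,60,100,6)   # 300x300, 360x600
c=f(s,335,215,60,60,5)
m=np.zeros((600,660,3),np.uint8);m[:300,:300]=a;m[300:,:300]=c;m[:,300:]=b
cv2.imwrite("pics/m1.png",np.clip(m*1.5,0,255).astype(np.uint8))
```

```text
(no output)
```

View pics/m1.png

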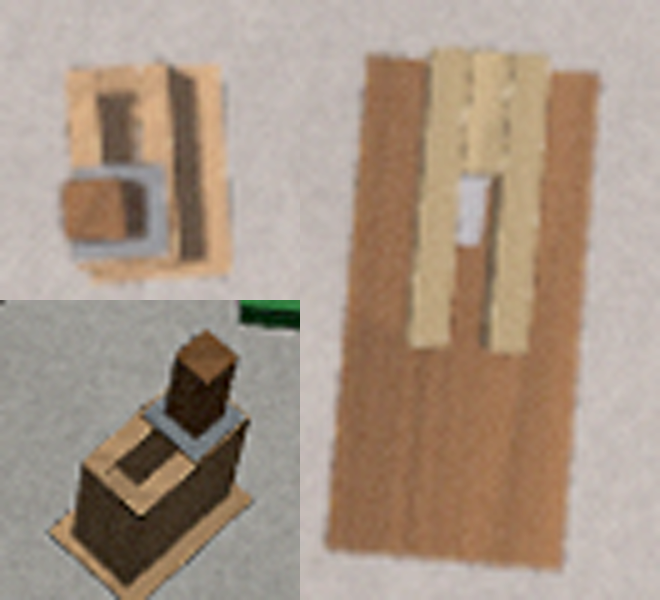

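The crop shows the wooden-handled pick upright in the stand (handle top at about (247,224) in the top view), toe slot pointing away from the robot. The divider's gap opens toward the robot, and the silver stick's near end is at about (336,225).

Run:
```python
from h import *
cm=camera_model("top")
g=lambda p,ox,oy,k=6:((p[0]+.5)/k-.5+ox,(p[1]+.5)/k-.5+oy)
def quad(name,ps,z,ox,oy):
    q=np.array([onz(cm,g(p,ox,oy),z)[:2] for p in ps]);c=q.mean(0)
    far=(q[0]+q[1])/2;near=(q[2]+q[3])/2;d=far-near;w=(q[0]+q[3]-q[1]-q[2])/2
    print(name,np.round(c*1000,1),"L",round(1e3*np.linalg.norm(d),1),"W",round(1e3*np.linalg.norm(w),1),"yaw",round(np.degrees(np.arctan2(d[1],d[0])),2),"far",np.round(far*1e3,1),"near",np.round(near*1e3,1))
quad("handle",[(63,178),(125,178),(125,240),(63,240)],.154,232,190)
quad("guard",[(75,165),(168,165),(168,258),(75,258)],.094,232,190)
quad("standtopfar",[(68,69),(168,64),(168,258),(75,258)],.090,232,190)
quad("divider",[(132,47),(250,55),(228,353),(108,346)],.062,307,185)
quad("board",[(66,53),(300,72),(262,568),(28,550)],.006,307,185)
quad("stickvis",[(158,177),(190,177),(178,245),(155,245)],.013,307,185)
# scene cross-check: handle top
cs=camera_model("scene")
print("scene handle top",np.round(1e3*onz(cs,g((208,357-300),335,215,5),.154),1))
```

```text
handle [530.5 164.3] L 22.2 W 22.2 yaw -0.64 far [541.6 164.2] near [519.4 164.4]
guard [530.6 164.4] L 35.7 W 35.8 yaw -0.69 far [548.5 164.2] near [512.7 164.6]
standtopfar [549.8 165.5] L 74.2 W 37.4 yaw 0.35 far [586.9 165.7] near [512.7 165.3]
divider [543.  -33.3] L 119.6 W 47.6 yaw -6.03 far [602.5 -39.6] near [483.6 -27.1]
board [498.9 -28.6] L 209.5 W 99.0 yaw -5.99 far [603.1 -39.5] near [394.8 -17.7]
stickvis [539.9 -32. ] L 28.8 W 11.6 yaw -7.9 far [554.2 -34. ] near [525.7 -30. ]
scene handle top [530.7 165.8 154. ]
```

Emit:
{"name": "servo_tool", "arguments": {"targets": [[-5,-2.5,-1,9],[-11,-5.4,-2,18],[-17,-8.4,-2,27],[-23,-11.3,-2,36],[-29,-14.3,-2,45],[-35,-17.2,-2,54],[-40.5,-19.9,-2,63],[-44.7,-22,-2,70.8]], "claw": 0}}

```text
time: 1.15
tool_pos: [0.5278, 0.1671, 0.2189]
ee_rot: [-3.141, -0.0, 1.566]
wrist_force: [-0.1, 0.6, 0.2]
width: 0.0939
finger_force: 0.0
```

Emit:
{"name": "servo_tool", "arguments": {"targets": [[0,0,0,0],[0,0,0,0]]}}

```text
time: 1.4
tool_pos: [0.5264, 0.1689, 0.2187]
ee_rot: [-3.14, -0.0, 1.571]
wrist_force: [-0.8, 0.3, -0.1]
width: 0.0937
finger_force: 0.0
```

Run:
```python
from h import *
cm=camera_model("wrist");i=snapshot("wrist");cv2.imwrite("pics/w1.png",i)
o=get_obs();print(o["tool_pos"],o["ee_rot"],o["time"])
np.save("w1.npy",cm,allow_pickle=True)
for p in [(.5305,.1645,.154),(.5195,.1755,.154),(.5415,.1535,.154),(.5125,.1825,.094),(.5485,.1465,.094),(.586,.1645,.09)]:print(p,np.round(proj(cm,p),1))
```

```text
[0.5260528  0.16948681 0.21899593] [-3.14077425e+00 -4.67113573e-04  1.57255723e+00] 1.45
(0.5305, 0.1645, 0.154) [317.6 216.1]
(0.5195, 0.1755, 0.154) [304. 203.]
(0.5415, 0.1535, 0.154) [330.9 228.9]
(0.5125, 0.1825, 0.094) [298.4 180.9]
(0.5485, 0.1465, 0.094) [334.4 216.1]
(0.586, 0.1645, 0.09) [371.5 197.9]
```

View pics/w1.png

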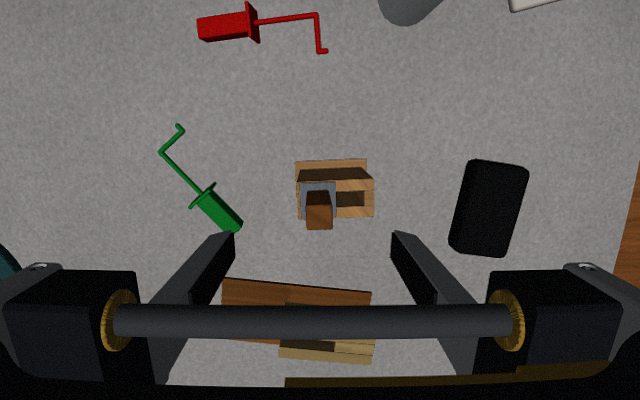

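Wrist view shows the wooden handle top at about (319,216), where I predicted (317.6,216): the position holds, with green at (215,205) and red at (228,25) well away. Centering now.

Emit:
{"name": "servo_tool", "arguments": {"targets": [[-0.3,0.3,1,0],[-0.5,0.5,2,0],[-0.5,0.5,2.5,0],[-0.5,0.5,2.5,0]]}}

```text
time: 1.95
tool_pos: [0.5312, 0.1639, 0.1933]
ee_rot: [-3.14, 0.0, 1.572]
wrist_force: [0.2, -0.8, 0.2]
width: 0.0939
finger_force: 0.0
```

Emit:
{"name": "servo_tool", "arguments": {"targets": [[0,0,2,0],[0,0,4,0],[0,0,6,0],[0,0,7.3,0],[0,0,7.8,0],[0,0,7.8,0],[0,0,7.8,0]]}}

```text
time: 2.82
tool_pos: [0.5324, 0.1639, 0.1172]
ee_rot: [3.14, -0.0, 1.571]
wrist_force: [0.1, 0.3, 0.3]
width: 0.0939
finger_force: 0.0
```

Emit:
{"name": "servo_tool", "arguments": {"targets": [[0,0,0,0],[0,0,0,0],[0,0,0,0],[0,0,0,0],[0,0,0,0],[0,0,0,0],[0,0,0,0],[0,0,0,0]], "claw": 255}}

```text
time: 3.82
tool_pos: [0.5317, 0.1638, 0.1162]
ee_rot: [-3.142, -0.0, 1.571]
wrist_force: [-0.4, 0.6, -0.4]
width: 0.0219
finger_force: 29.5
```

Emit:
{"name": "servo_tool", "arguments": {"targets": [[0,0,-1,0],[0,0,-3,0],[0,0,-5.5,0],[0,0,-8,0],[0,0,-10,0],[0,0,-10.5,0],[0,0,-10.5,0]]}}

```text
time: 4.7
tool_pos: [0.5318, 0.1637, 0.2213]
ee_rot: [3.141, -0.0, 1.571]
wrist_force: [-0.7, -0.2, -0.9]
width: 0.0218
finger_force: 29.5
```

Emit:
{"name": "servo_tool", "arguments": {"targets": [[-2,-0.3,0,1],[-5.5,-0.7,0,2],[-9.5,-1.3,0,3],[-13.5,-1.8,0,4],[-17,-2.3,0,5],[-19.4,-2.6,0,6],[-19.4,-2.6,0,6],[-19.4,-2.6,0,6]]}}

```text
time: 5.7
tool_pos: [0.5053, -0.0303, 0.2206]
ee_rot: [-3.14, -0.001, 1.466]
wrist_force: [0.1, 1.0, -1.0]
width: 0.0221
finger_force: 29.5
```

Run:
```python
from h import *
o=get_obs();print({k:np.round(o[k],4).tolist() for k in("time","tool_pos","ee_rot","wrist_force","wrist_torque","width","finger_force")})
f=lambda i,x,y,w,h,k:cv2.resize(i[y:y+h,x:x+w],None,fx=k,fy=k,interpolation=cv2.INTER_CUBIC)
cm=camera_model("wrist");i=snapshot("wrist");s=snapshot("scene")
cv2.imwrite("pics/w2r.png",i);cv2.imwrite("pics/s2r.png",s)
m=np.vstack([i[100:400],f(s,270,100,160,75,4)]);cv2.imwrite("pics/m2.png",np.clip(m*1.4,0,255).astype(np.uint8))
```

```text
{'time': 5.7, 'tool_pos': [0.5053, -0.0303, 0.2206], 'ee_rot': [-3.1404, -0.0006, 1.4658], 'wrist_force': [0.0535, 0.9863, -1.0182], 'wrist_torque': [-0.1168, -0.0209, -0.0044], 'width': 0.0221, 'finger_force': 29.5469}
```

View pics/m2.png

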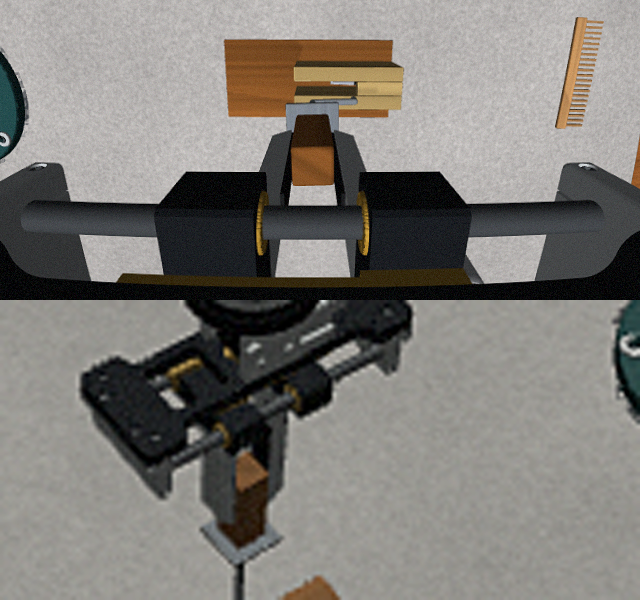

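The pick is held straight, its toe at about (340,201) lying along the gap line, with the divider at (348,187). Checking the sideways fit in a close crop.

Run:
```python
from h import *
o=get_obs();i=cv2.imread("pics/w2r.png");cm=camera_model("wrist")
k=7;ox,oy=300-14,150
c=cv2.resize(i[oy:oy+68,ox:ox+114],None,fx=k,fy=k,interpolation=cv2.INTER_CUBIC);c=np.clip(c*1.4,0,255).astype(np.uint8)
th=np.radians(-6);D=lambda x,y,z:(.543+x*np.cos(th)-y*np.sin(th),-.0333+x*np.sin(th)+y*np.cos(th),z)
t=o["tool_pos"];P=lambda x,y,z:(t[0]+x*np.cos(th)-y*np.sin(th),t[1]+x*np.sin(th)+y*np.cos(th),t[2]-.0262+z)
for pts,col in(([D(-.06,.008,.062),D(.06,.008,.062)],(0,0,255)),([D(-.06,-.008,.062),D(.06,-.008,.062)],(0,0,255)),([D(.01,-.024,.062),D(.01,.024,.062)],(0,0,255)),([D(-.06,-.024,.062),D(-.06,.024,.062)],(0,0,255)),([P(0,0,-.069),P(.041,0,-.069)],(255,0,0)),([P(-.018,-.018,.004),P(.018,-.018,.004)],(255,0,0)),([P(-.018,.018,.004),P(.018,.018,.004)],(255,0,0))):
    q=[tuple(int(round(v)) for v in ((proj(cm,p)-[ox,oy]+.5)*k-.5)) for p in pts];cv2.line(c,*q,col,1)
cv2.imwrite("pics/m3.png",c)
```

```text
(no output)
```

View pics/m3.png

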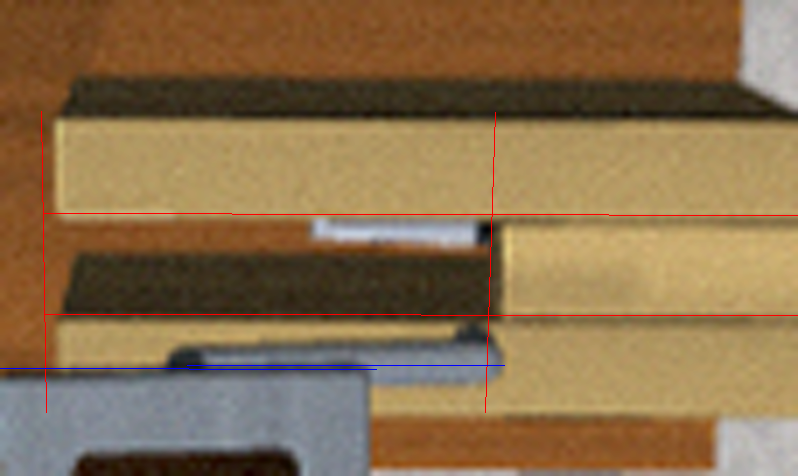

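In the crop the divider lies about 1 mm right (−y) and 1.5 mm further out than my estimate (red), while the toe is where predicted (blue). I correct by that and go down.

Emit:
{"name": "servo_tool", "arguments": {"targets": [[-0.05,0.1,1,0],[-0.08,0.15,2.5,0],[-0.08,0.15,4,0],[-0.08,0.15,4.7,0],[-0.08,0.15,4.7,0],[-0.08,0.15,4.7,0]]}}

```text
time: 6.55
tool_pos: [0.5075, -0.0313, 0.1747]
ee_rot: [3.141, -0.0, 1.466]
wrist_force: [0.4, -1.0, -0.1]
width: 0.022
finger_force: 29.5
```

Emit:
{"name": "servo_tool", "arguments": {"targets": [[0,0,0.5,0],[0,0,1.2,0],[0,0,2,0],[0,0,2.8,0],[0,0,3.5,0],[0,0,4,0],[0,0,4.35,0],[0,0,4.35,0]]}}

```text
time: 7.55
tool_pos: [0.5071, -0.0312, 0.1304]
ee_rot: [-3.141, -0.0, 1.466]
wrist_force: [-0.3, 0.3, -1.6]
width: 0.0219
finger_force: 29.5
```

Emit:
{"name": "servo_tool", "arguments": {"targets": [[0,0.5,0,0],[0,1.2,0,0],[0,2,0,0],[0,2.8,0,0],[0,3.4,0,0],[0,3.8,0,0],[0,3.8,0,0],[0,3.8,0,0]]}}

```text
time: 8.55
tool_pos: [0.5449, -0.0351, 0.1307]
ee_rot: [-3.141, -0.0, 1.466]
wrist_force: [0.0, 0.8, -0.3]
width: 0.0221
finger_force: 29.5
```

Run:
```python
from h import *
o=get_obs();print({k:np.round(o[k],4).tolist() for k in("time","tool_pos","wrist_force","wrist_torque")})
i=snapshot("wrist");s=snapshot("scene");cv2.imwrite("pics/w4r.png",i)
f=lambda i,x,y,w,h,k:cv2.resize(i[y:y+h,x:x+w],None,fx=k,fy=k,interpolation=cv2.INTER_CUBIC)
m=np.vstack([f(i,240,90,200,90,3.5),f(s,280,160,100,40,7)]);cv2.imwrite("pics/m4.png",np.clip(m*1.4,0,255).astype(np.uint8))
```

```text
{'time': 8.55, 'tool_pos': [0.5449, -0.0351, 0.1307], 'wrist_force': [0.0082, 0.811, -0.3342], 'wrist_torque': [-0.0719, 0.0782, 0.0116]}
```

View pics/m4.png

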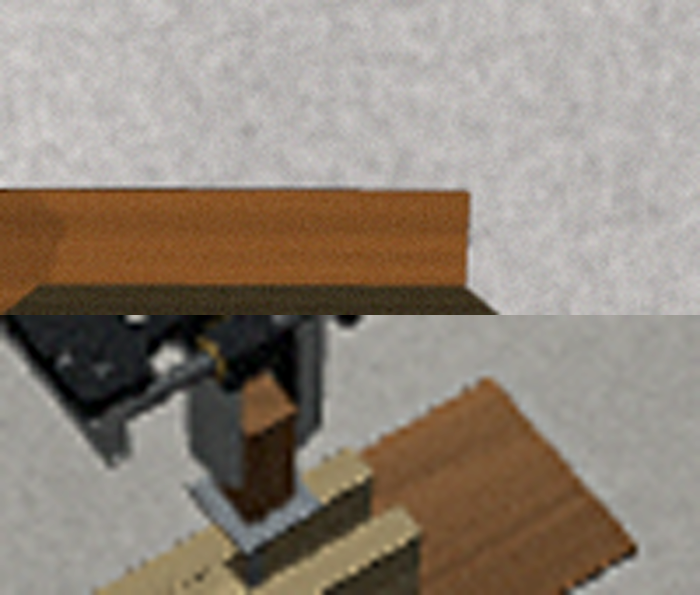

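Pick shank stands in the gap, guard above the divider at about (250,520) of the crop, no contact. Lowering.

Emit:
{"name": "servo_tool", "arguments": {"targets": [[0,0,0.3,0],[0,0,0.6,0],[0,0,0.8,0],[0,0,0.9,0],[0,0,0.9,0]]}}

```text
time: 9.28
tool_pos: [0.545, -0.0352, 0.1216]
ee_rot: [-3.141, -0.0, 1.466]
wrist_force: [0.5, 0.3, -0.9]
width: 0.0219
finger_force: 29.5
```

Emit:
{"name": "servo_tool", "arguments": {"targets": [[0,0,0.05,0],[0,0,0.1,0],[0,0,0.1,0]]}}

```text
time: 9.65
tool_pos: [0.545, -0.0352, 0.1206]
ee_rot: [-3.142, -0.0, 1.466]
wrist_force: [-0.1, 0.5, -0.5]
width: 0.022
finger_force: 29.5
```

Emit:
{"name": "servo_tool", "arguments": {"targets": [[0,0,0.05,0],[0,0,0.1,0],[0,0,0.1,0]]}}

```text
time: 10.02
tool_pos: [0.545, -0.0351, 0.1196]
ee_rot: [-3.141, -0.0, 1.466]
wrist_force: [-0.7, 0.4, -0.6]
width: 0.0221
finger_force: 29.5
```

Tracking is accurate, and free air reads Fz ≈ −0.7. Continuing.

Emit:
{"name": "servo_tool", "arguments": {"targets": [[0,0,0.05,0],[0,0,0.1,0],[0,0,0.1,0]]}}

```text
time: 10.4
tool_pos: [0.545, -0.0351, 0.1186]
ee_rot: [-3.142, -0.0, 1.466]
wrist_force: [-0.3, -0.1, -1.0]
width: 0.022
finger_force: 29.5
```

Emit:
{"name": "servo_tool", "arguments": {"targets": [[0,0,0.03,0],[0,0,0.06,0],[0,0,0.06,0]]}}

```text
time: 10.78
tool_pos: [0.545, -0.0351, 0.118]
ee_rot: [-3.142, -0.0, 1.466]
wrist_force: [-0.8, 0.3, -0.5]
width: 0.0219
finger_force: 29.5
```

Emit:
{"name": "servo_tool", "arguments": {"targets": [[0,0,0.03,0],[0,0,0.06,0],[0,0,0.06,0]]}}

```text
time: 11.15
tool_pos: [0.545, -0.0352, 0.1174]
ee_rot: [-3.142, -0.0, 1.466]
wrist_force: [-0.3, -0.9, -1.3]
width: 0.0218
finger_force: 29.5
```

Emit:
{"name": "servo_tool", "arguments": {"targets": [[0,0,0.03,0],[0,0,0.06,0],[0,0,0.06,0]]}}

```text
time: 11.52
tool_pos: [0.545, -0.0351, 0.1168]
ee_rot: [-3.142, -0.0, 1.466]
wrist_force: [-0.6, -0.6, -1.4]
width: 0.0222
finger_force: 29.5
```

Emit:
{"name": "servo_tool", "arguments": {"targets": [[0,0,0.03,0],[0,0,0.06,0],[0,0,0.06,0]]}}

```text
time: 11.9
tool_pos: [0.545, -0.0351, 0.1162]
ee_rot: [-3.142, -0.0, 1.466]
wrist_force: [0.4, -0.0, -1.4]
width: 0.0222
finger_force: 29.5
```

Emit:
{"name": "servo_tool", "arguments": {"targets": [[0,0,0.03,0],[0,0,0.06,0],[0,0,0.06,0]]}}

```text
time: 12.28
tool_pos: [0.545, -0.0351, 0.1156]
ee_rot: [-3.142, -0.0, 1.466]
wrist_force: [0.1, 0.5, -0.8]
width: 0.0218
finger_force: 29.5
```

Emit:
{"name": "servo_tool", "arguments": {"targets": [[0,0,0.03,0],[0,0,0.06,0],[0,0,0.06,0]]}}

```text
time: 12.65
tool_pos: [0.545, -0.0351, 0.115]
ee_rot: [-3.142, -0.0, 1.466]
wrist_force: [-0.0, -0.3, -1.5]
width: 0.0222
finger_force: 29.5
```

Emit:
{"name": "servo_tool", "arguments": {"targets": [[0,0,0.03,0],[0,0,0.06,0],[0,0,0.06,0]]}}

```text
time: 13.02
tool_pos: [0.5451, -0.0352, 0.1147]
ee_rot: [3.141, -0.0, 1.466]
wrist_force: [0.1, -1.0, -0.6]
width: 0.0219
finger_force: 29.5
```

```bash
cat >> h.py <<'E'
def avg(n=6):
    L=[]
    for _ in range(n):
        snapshot("top");o=get_obs();L.append(np.r_[o["wrist_force"],o["wrist_torque"],np.array(o["tool_pos"])*1e3])
    L=np.array(L);print(o["time"],"F",L[:,:3].mean(0).round(2),"T",L[:,3:6].mean(0).round(3),"P",L[:,6:].mean(0).round(2),"sd",L.std(0)[[2,8]].round(2))
E
python3 -c "
from h import *
avg()"
```

```text
13.325 F [-0.11  0.5   0.13] T [-0.082  0.116 -0.017] P [545.09 -35.17 114.63] sd [0.38 0.03]
```

Emit:
{"name": "servo_tool", "arguments": {"targets": [[0,0,0.02,0],[0,0,0.04,0],[0,0,0.04,0]]}}

```text
time: 13.7
tool_pos: [0.5451, -0.0352, 0.1144]
ee_rot: [3.141, -0.0, 1.466]
wrist_force: [-0.9, 0.9, 1.7]
width: 0.0219
finger_force: 29.5
```

```bash
python3 -c "
from h import *
avg()"
```

```text
14.0 F [-0.92  0.27  3.02] T [-0.04   0.272  0.002] P [545.13 -35.18 114.38] sd [0.58 0.03]
```

Contact felt: about 4 N, with the floor about 2.4 mm above the baseboard (within the stated 1.4–7.2). Starting to drag along the estimated slope of about 0.024.

Emit:
{"name": "servo_tool", "arguments": {"targets": [[0,-0.1,0.0,0],[0,-0.2,0.0,0],[0,-0.3,0.005,0],[0,-0.4,0.005,0],[0,-0.5,0.005,0],[0,-0.6,0.01,0],[0,-0.7,0.01,0],[0,-0.8,0.012,0]]}}

```text
time: 15.0
tool_pos: [0.5371, -0.0343, 0.1141]
ee_rot: [3.141, -0.0, 1.466]
wrist_force: [1.5, -0.5, 2.2]
width: 0.0216
finger_force: 29.6
```

```bash
python3 -c "
from h import *
avg(4)"
```

```text
15.2 F [ 1.48 -0.15  2.57] T [-0.089 -0.467  0.025] P [536.93 -34.28 114.07] sd [0.41 0.01]
```

Emit:
{"name": "servo_tool", "arguments": {"targets": [[0,-0.12,0.003,0],[0,-0.25,0.006,0],[0,-0.37,0.009,0],[0,-0.5,0.012,0],[0,-0.62,0.015,0],[0,-0.75,0.018,0],[0,-0.87,0.021,0],[0,-1.0,0.024,0]]}}

```text
time: 16.2
tool_pos: [0.5271, -0.0333, 0.1137]
ee_rot: [3.141, 0.0, 1.466]
wrist_force: [3.0, -0.4, 2.0]
width: 0.0215
finger_force: 29.8
```

```bash
python3 -c "
from h import *
avg(4)"
```

```text
16.4 F [ 1.17 -0.24  3.46] T [-0.107 -0.483  0.005] P [526.77 -33.26 113.73] sd [0.55 0.01]
```

Emit:
{"name": "servo_tool", "arguments": {"targets": [[0,-0.12,0.0,0],[0,-0.25,0.003,0],[0,-0.37,0.006,0],[0,-0.5,0.009,0],[0,-0.62,0.012,0],[0,-0.75,0.014,0],[0,-0.87,0.016,0],[0,-1.0,0.018,0]]}}

```text
time: 17.4
tool_pos: [0.517, -0.0322, 0.1135]
ee_rot: [-3.141, -0.0, 1.466]
wrist_force: [1.9, 0.2, 2.6]
width: 0.0215
finger_force: 29.8
```

```bash
python3 -c "
from h import *
avg(4)
i=snapshot('wrist');t=snapshot('top')
f=lambda i,x,y,w,h,k:cv2.resize(i[y:y+h,x:x+w],None,fx=k,fy=k,interpolation=cv2.INTER_CUBIC)
s=snapshot('scene')
m=np.vstack([f(t,290,180,100,40,7),f(s,280,160,100,45,7)]);cv2.imwrite('pics/m5.png',np.clip(m*1.4,0,255).astype(np.uint8))"
```

```text
17.6 F [1.14 0.44 2.72] T [-0.084 -0.36  -0.001] P [516.71 -32.16 113.47] sd [0.53 0.02]
```

View pics/m5.png

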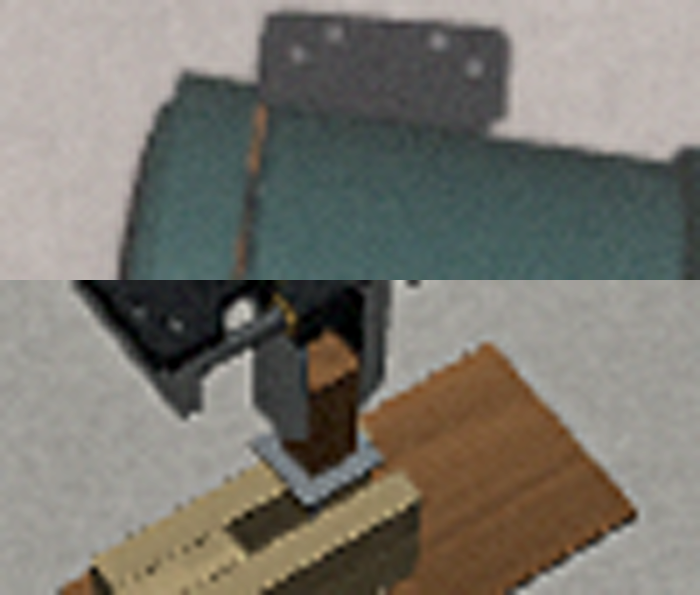

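The pick is upright in the gap, guard at about (315,465) in the lower crop; the stick itself is hidden. Touch is about 3.5 N, so I continue.

Emit:
{"name": "servo_tool", "arguments": {"targets": [[0,-0.15,0.003,0],[0,-0.3,0.006,0],[0,-0.45,0.01,0],[0,-0.6,0.013,0],[0,-0.75,0.017,0],[0,-0.9,0.02,0],[0,-1.05,0.024,0],[0,-1.2,0.027,0]]}}

```text
time: 18.75
tool_pos: [0.5051, -0.031, 0.1132]
ee_rot: [-3.141, -0.0, 1.466]
wrist_force: [2.0, -0.7, 1.5]
width: 0.0216
finger_force: 29.8
```

```bash
python3 -c "
from h import *
avg(4)"
```

```text
18.95 F [ 0.11 -0.11  2.75] T [-0.063 -0.261  0.002] P [504.76 -30.91 113.2 ] sd [0.22 0.01]
```

Emit:
{"name": "servo_tool", "arguments": {"targets": [[0,-0.15,0.003,0],[0,-0.3,0.006,0],[0,-0.45,0.01,0],[0,-0.6,0.013,0],[0,-0.75,0.017,0],[0,-0.9,0.02,0],[0,-1.05,0.023,0],[0,-1.2,0.026,0]]}}

```text
time: 19.95
tool_pos: [0.4931, -0.0297, 0.1129]
ee_rot: [-3.141, -0.0, 1.466]
wrist_force: [1.4, -0.5, 1.1]
width: 0.0217
finger_force: 29.8
```

```bash
python3 -c "
from h import *
avg(4)"
```

```text
20.15 F [0.26 0.18 1.85] T [-0.076 -0.158  0.018] P [492.83 -29.65 112.92] sd [0.49 0.02]
```

Emit:
{"name": "servo_tool", "arguments": {"targets": [[0,-0.15,0.004,0],[0,-0.3,0.008,0],[0,-0.45,0.012,0],[0,-0.6,0.016,0],[0,-0.75,0.02,0],[0,-0.9,0.024,0],[0,-1.05,0.028,0],[0,-1.2,0.032,0]]}}

```text
time: 21.15
tool_pos: [0.4813, -0.0284, 0.1126]
ee_rot: [-3.142, -0.0, 1.466]
wrist_force: [1.3, 0.4, 1.8]
width: 0.0218
finger_force: 29.8
```

```bash
python3 -c "
from h import *
avg(4)"
```

```text
21.35 F [0.05 0.23 1.43] T [-0.042 -0.085  0.002] P [480.97 -28.42 112.63] sd [0.39 0.01]
```

Emit:
{"name": "servo_tool", "arguments": {"targets": [[0,-0.15,0.006,0],[0,-0.3,0.012,0],[0,-0.45,0.016,0],[0,-0.6,0.02,0],[0,-0.75,0.024,0],[0,-0.9,0.028,0],[0,-1.05,0.032,0],[0,-1.2,0.036,0]]}}

```text
time: 22.35
tool_pos: [0.4693, -0.0272, 0.1123]
ee_rot: [-3.142, -0.0, 1.466]
wrist_force: [1.3, 0.4, 1.2]
width: 0.0221
finger_force: 29.8
```

```bash
python3 -c "
from h import *
avg(4)"
```

```text
22.55 F [ 0.34 -0.44  1.05] T [-0.069 -0.061 -0.003] P [469.08 -27.17 112.3 ] sd [0.83 0.01]
```

Emit:
{"name": "servo_tool", "arguments": {"targets": [[0,-0.15,0.008,0],[0,-0.3,0.015,0],[0,-0.45,0.02,0],[0,-0.6,0.025,0],[0,-0.75,0.03,0],[0,-0.9,0.034,0],[0,-1.05,0.037,0],[0,-1.2,0.04,0]]}}

```text
time: 23.55
tool_pos: [0.4574, -0.026, 0.1119]
ee_rot: [3.142, -0.0, 1.466]
wrist_force: [0.7, 0.0, 0.8]
width: 0.0221
finger_force: 29.8
```

```bash
python3 -c "
from h import *
avg(4)
s=snapshot('scene');w=snapshot('wrist')
f=lambda i,x,y,w,h,k:cv2.resize(i[y:y+h,x:x+w],None,fx=k,fy=k,interpolation=cv2.INTER_CUBIC)
m=np.vstack([f(s,280,150,100,80,7)]);cv2.imwrite('pics/m6.png',np.clip(m*1.5,0,255).astype(np.uint8))"
```

```text
23.75 F [0.17 0.13 1.23] T [-0.063 -0.12   0.028] P [457.18 -25.92 111.93] sd [0.25 0.02]
```

View pics/m6.png

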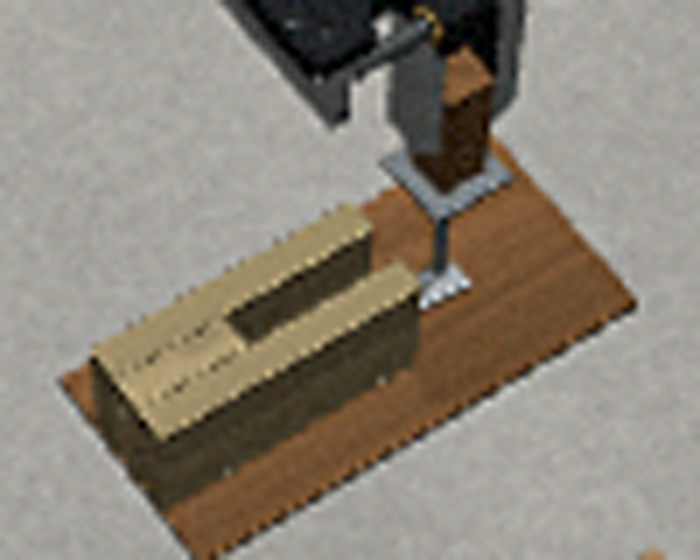

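The stick comes out in front of the mouth at about (445,288) in the crop, ahead of the hook. It needs about 18 mm more.

Emit:
{"name": "servo_tool", "arguments": {"targets": [[0,-0.15,0.006,0],[0,-0.3,0.012,0],[0,-0.45,0.018,0],[0,-0.6,0.023,0],[0,-0.75,0.026,0],[0,-0.9,0.028,0],[0,-1.0,0.03,0],[0,-1.1,0.032,0]]}}

```text
time: 24.85
tool_pos: [0.4466, -0.0248, 0.1117]
ee_rot: [3.141, -0.0, 1.466]
wrist_force: [0.8, 0.4, 1.4]
width: 0.0222
finger_force: 29.8
```

```bash
python3 -c "
from h import *
avg(4)
cm=camera_model('scene');print(onz(cm,(280+468/7,150+282/7),.011)*1e3)"
```

```text
25.05 F [0.95 0.17 1.88] T [-0.114 -0.309 -0.005] P [446.41 -24.8  111.65] sd [0.13 0.01]
[448.00413175 -14.42750933  11.        ]
```

Emit:
{"name": "servo_tool", "arguments": {"targets": [[0,-0.1,0.001,0],[0,-0.2,0.002,0],[0,-0.3,0.003,0],[0,-0.4,0.003,0],[0,-0.5,0.003,0],[0,-0.6,0.003,0],[0,-0.7,0.003,0],[0,-0.7,0.003,0]]}}

```text
time: 26.05
tool_pos: [0.4394, -0.0241, 0.1116]
ee_rot: [-3.141, -0.0, 1.466]
wrist_force: [1.3, -0.2, 2.3]
width: 0.0219
finger_force: 29.8
```

```bash
python3 -c "
from h import *
avg(4)
s=snapshot('scene')
f=lambda i,x,y,w,h,k:cv2.resize(i[y:y+h,x:x+w],None,fx=k,fy=k,interpolation=cv2.INTER_CUBIC)
cv2.imwrite('pics/m7.png',np.clip(f(s,320,165,50,45,12)*1.5,0,255).astype(np.uint8))"
```

```text
26.25 F [0.72 0.42 2.37] T [-0.106 -0.291 -0.021] P [439.4  -24.08 111.59] sd [0.05 0.01]
```

View pics/m7.png

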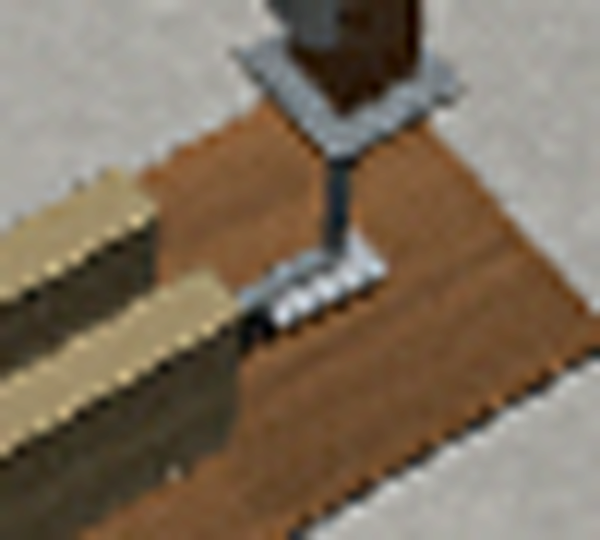

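Stick lies flat in front of the mouth, cap at (260,325), near end at about (375,260). I back off a hair, lift straight up and check.

Emit:
{"name": "servo_tool", "arguments": {"targets": [[0,0.1,-0.05,0],[0,0.15,-0.4,0],[0,0.15,-1.5,0],[0,0.15,-3.5,0],[0,0.15,-6,0],[0,0.15,-8.5,0],[0,0.15,-10.8,0],[0,0.15,-10.8,0]]}}

```text
time: 27.3
tool_pos: [0.4422, -0.0245, 0.222]
ee_rot: [3.137, 0.0, 1.466]
wrist_force: [-0.3, 0.4, -1.3]
width: 0.0219
finger_force: 29.8
```

Run:
```python
from h import *
avg(3);s=snapshot("scene");cm=camera_model("scene");cv2.imwrite("pics/s8r.png",s)
th=np.radians(-6);D=lambda x,y,z:(.5443+x*np.cos(th)-y*np.sin(th),-.0343+x*np.sin(th)+y*np.cos(th),z)
k=12;ox,oy=320,165
c=np.clip(cv2.resize(s[oy:oy+45,ox:ox+55],None,fx=k,fy=k,interpolation=cv2.INTER_CUBIC)*1.5,0,255).astype(np.uint8)
P=[D(-.070,.006,.011),D(-.070,-.006,.011),D(-.115,-.006,.011),D(-.115,.006,.011)]
q=np.array([(proj(cm,p)-[ox,oy]+.5)*k for p in P]).round().astype(int);cv2.polylines(c,[q],True,(0,0,255))
cv2.imwrite("pics/m8.png",c)
```

```text
27.45 F [-0.49  0.06 -0.86] T [-0.052  0.075 -0.057] P [440.94 -24.26 219.29] sd [0.39 0.74]
```

View pics/m8.png

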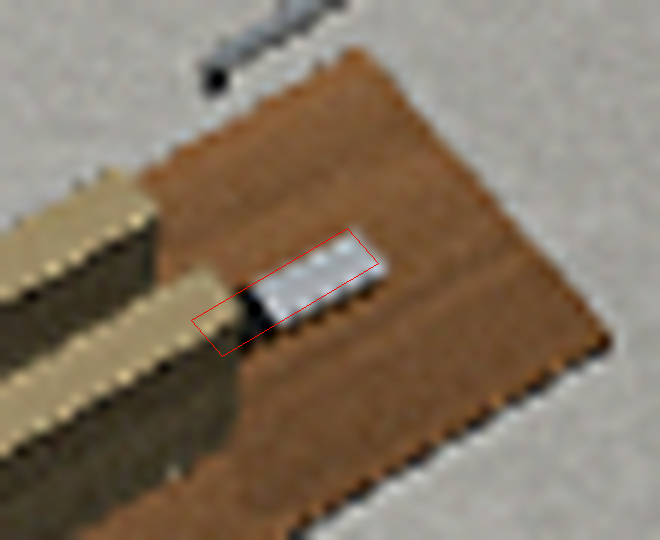

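The stick lies flat, silver end at about (385,265) and cap just visible past the board at (255,310). That is about 11 mm clear of the mouth. Returning the pick to the stand.

Emit:
{"name": "servo_tool", "arguments": {"targets": [[2,0.7,0,-1],[5.5,2,0,-2],[9.5,3.4,0,-3],[13.5,4.8,0,-4],[17,6.1,0,-5],[19.7,7.06,0,-6],[19.7,7.06,0,-6],[19.7,7.06,0,-6]]}}

```text
time: 28.5
tool_pos: [0.5312, 0.1636, 0.2187]
ee_rot: [-3.14, 0.001, 1.571]
wrist_force: [-0.4, 0.0, -1.3]
width: 0.0217
finger_force: 29.8
```

```bash
python3 -c "
from h import *
avg(4);print(get_obs()['ee_rot'])"
```

```text
28.7 F [ 0.12  0.05 -0.79] T [-0.057  0.051 -0.004] P [531.48 163.32 219.44] sd [0.38 0.27]
[3.14136819e+00 7.60320147e-05 1.56967743e+00]
```

Emit:
{"name": "servo_tool", "arguments": {"targets": [[0.04,0,1,0],[0.04,0,2.5,0],[0.04,0,4,0],[0.04,0,5,0],[0.04,0,5,0]]}}

```text
time: 29.32
tool_pos: [0.5311, 0.1646, 0.1679]
ee_rot: [-3.139, 0.0, 1.571]
wrist_force: [-1.2, 0.6, 0.2]
width: 0.0214
finger_force: 29.8
```

Emit:
{"name": "servo_tool", "arguments": {"targets": [[0,0,1,0],[0,0,2,0],[0,0,3,0],[0,0,4,0],[0,0,4.7,0],[0,0,5,0],[0,0,5,0]]}}

```text
time: 30.2
tool_pos: [0.5318, 0.1647, 0.1195]
ee_rot: [-3.141, -0.0, 1.571]
wrist_force: [0.2, -0.0, -1.0]
width: 0.0219
finger_force: 29.8
```

Now 3 mm above seating; ease down.

Emit:
{"name": "servo_tool", "arguments": {"targets": [[0,0,0.1,0],[0,0,0.2,0],[0,0,0.28,0],[0,0,0.28,0]]}}

```text
time: 30.7
tool_pos: [0.5318, 0.1647, 0.1168]
ee_rot: [3.142, -0.0, 1.571]
wrist_force: [0.3, 0.6, -0.2]
width: 0.0218
finger_force: 29.8
```

```bash
python3 -c "
from h import *
avg(4)"
```

```text
30.9 F [ 0.19 -0.11 -0.37] T [-0.044  0.064 -0.   ] P [531.87 164.7  116.81] sd [0.4  0.01]
```

Emit:
{"name": "servo_tool", "arguments": {"targets": [[0,0,0.03,0],[0,0,0.05,0],[0,0,0.05,0],[0,0,0.05,0]]}}

```text
time: 31.4
tool_pos: [0.5318, 0.1647, 0.1163]
ee_rot: [-3.142, -0.0, 1.571]
wrist_force: [-0.1, 0.8, -0.8]
width: 0.0219
finger_force: 29.8
```

Emit:
{"name": "servo_tool", "arguments": {"targets": [[0,0,0,0],[0,0,0,0],[0,0,0,0],[0,0,0,0],[0,0,0,0],[0,0,0,0],[0,0,0,0],[0,0,0,0]], "claw": 0}}

```text
time: 32.4
tool_pos: [0.5318, 0.1647, 0.1163]
ee_rot: [-3.142, -0.0, 1.571]
wrist_force: [0.1, -0.5, 0.5]
width: 0.0935
finger_force: 0.0
```

Emit:
{"name": "servo_tool", "arguments": {"targets": [[0,0,-1,0],[0,0,-3,0],[0,0,-5.5,0],[0,0,-8,0],[0,0,-10.5,0],[0,0,-12,0],[0,0,-12,0],[0,0,-12,0]]}}

```text
time: 33.4
tool_pos: [0.5314, 0.1646, 0.2352]
ee_rot: [-3.14, 0.0, 1.571]
wrist_force: [-0.2, -0.2, -0.6]
width: 0.0943
finger_force: 0.0
```

Run:
```python
from h import *
avg(3);cm=camera_model("wrist");i=snapshot("wrist")
g=cv2.cvtColor(i,cv2.COLOR_BGR2HSV)
# handle top: brown saturated patch near prediction
c=proj(cm,(.5315,.1645,.154)).round().astype(int);print("pred",c)
m=cv2.inRange(g,(5,120,70),(15,255,255));n,l,st,ce=cv2.connectedComponentsWithStats(m)
for s,q in zip(st[1:],ce[1:]):
    if s[4]>60 and np.hypot(*(q-c))<60:print(s,q.round(1),np.round(onz(cm,q,.154)*1e3,1))
cv2.imwrite("pics/w9.png",i)
# stick vs mouth in the scene, by silver mask
s=snapshot("scene");cs=camera_model("scene")
print(np.abs(s[165:210,320:375].astype(int)-cv2.imread("pics/s8r.png")[165:210,320:375]).mean())
```

```text
33.55 F [-0.11  0.03 -0.36] T [-0.08   0.069  0.006] P [531.29 164.59 234.84] sd [0.11 0.03]
pred [313 206]
[302 154  58  11 250] [330.2 159.1] [545.9 204.6 154. ]
[331 172  35  23 253] [351.3 180.2] [563.9 186.9 154. ]
[298 194  29  24 557] [313.  205.9] [531.7 164.4 154. ]
[331 194  35  15 182] [348.6 201.8] [562.2 168.1 154. ]
20.82006734006734
```

Run:
```python
from h import *
cm=camera_model("scene");s=snapshot("scene");a=cv2.imread("pics/s8r.png")
for n,i in(("then",a),("now",s)):
    r=i[180:196,338:356].astype(int);m=((r.min(2)>110)&(r.max(2)-r.min(2)<25)).astype(np.uint8)
    y,x=np.nonzero(m);print(n,m.sum(),x.mean()+338 if len(x) else 0,y.mean()+180 if len(y) else 0,i[187,346],i[205,372])
t=snapshot("top");ct=camera_model("top")
r=t[225:265,320:350].astype(int);m=((r.min(2)>110)&(r.max(2)-r.min(2)<30));y,x=np.nonzero(m)
if len(x):
    print(m.sum(),"near",onz(ct,(x.mean()+320,y.max()+225.5),.011)*1e3,"mid",onz(ct,(x.mean()+320,y.mean()+225),.011)*1e3)
```

```text
then 14 345.7857142857143 188.28571428571428 [110 107 104] [109 112 113]
now 7 342.7142857142857 189.57142857142858 [3 3 2] [22 25 21]
56 near [428.11155377 -21.0929606   11.        ] mid [442.9288237  -21.50130273  11.        ]
```

```bash
python3 -c "
from bench import *
print(close_job())"
```

```text
the job is handed in; nothing more can be done
None
```

The job is handed in: the stick lies flat on the baseboard about 10 mm clear of the gap, dragged with about 2–4.5 N at the tip; the pick is back upright in its stand, released; I viewed 11 pictures, one over the limit of 10.

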